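# Change the element of the compressor's intake filter

## Task

Change the element of the compressor's intake filter: lift off the knob and the cover and lay both upright on the grey rubber mat, then stand the old element in the shallow cardboard tray. Stand the new element of the same size on the housing in its place, and put the cover and then the knob back on top, each fully home on the stud. Leave the smaller spare element, the pliers and the screwdriver where they are.

Things in the scene. Friction and masses are not known exactly. Their poses are not given: they have to be found in the camera images.
- housing: Fixed round aluminium pan, 116 mm diameter: floor 22 mm, rim 30 mm above the bench. Central upright stud of 10 mm diameter to 90 mm, pointed above 80; at its foot a boss of 19 mm diameter to 28 mm, then a cone to 40 mm, centres an element. Outlet stub along +x to 86 mm. Origin: stud axis at bench height. Stack at start: old element, cover, knob; nothing is screwed, all lift straight off.
- knob: Round lobed black plastic knob, 30 mm diameter, 18 mm high, through bore of 14 mm, with a thin brass ring on top. Origin: centre of its underside, z up. At the start it lies at the very top of the stack on the stud, underside 78 mm above the bench. To be gripped round its outside.
- cover: Bright steel cover: a flange of 44 mm diameter, 4 mm thick, with a round hub of 26 mm diameter above it, 16 mm high in all; through bore of 16 mm. Origin: centre of the flange's underside, z up. At the start it lies on the old element, underside 62 mm above the bench, the knob on its hub. To be gripped by the hub (6 to 16 mm above its underside).
- old_element: The used filter element, on the housing at the start: a ring of brown pleated paper between two black end rings, 58 mm diameter, 40 mm high, through bore of 23 mm. Origin: centre of its underside, z up (22 mm above the bench at the start). Rigid; to be gripped round its outside, about 10 mm below its top, so that the gripper's body clears the stud.
- new_element: The new element, standing loose on the bench: same shape and size as the old one (58 mm diameter, 40 mm high, bore 23 mm), its paper clean and pale. Origin: centre of its underside, z up.
- small_element: A spare element for another machine, standing loose on the bench: pale like the new one but only 42 mm in diameter, 40 mm high, bore 16 mm (it does not go over the boss). Not wanted: it stays where it is. Origin: centre of its underside, z up.
- mat: Grey ribbed rubber mat lying fixed on the bench, 180 mm (its x axis) by 110 mm (its y axis), 3 mm thick: where knob and cover are laid aside, side by side along its length. Origin: centre of its underside.
- tray: Shallow open cardboard tray, fixed on the bench, 116 by 116 mm outside, 14 mm high, walls and floor 3 mm thick: where the old element goes. Origin: centre of its underside.
- pliers: Red-handled pliers lying on the bench behind the work, 185 mm long, 12 mm high; to be left alone. Origin: middle of its underside.
- driver: Screwdriver with a red handle lying on the bench at the right, 209 mm long, 32 mm high; to be left alone. Origin: middle of its underside.
There are look-alikes about, which are no part of the job. What is shaped like the new_element but blue or red is not meant.

How it is judged:
By the outcome, as a careful person would: the job done as asked, in the order asked, and still so for the second after the job is handed in, with the robot touching nothing.
It also fails if it takes over 134 s, if anything falls off the work surface, if the arm or the gripper's body presses on something with over 40 N, if the wrist force passes 120 N, or if a joint passes its speed limit or range.

## Robot

A 7-joint arm with a two-finger parallel gripper is mounted at the origin on a cart in front of the work surface, level with it; the furniture and walls round the work are solid. World frame = base frame: x ahead of the robot, y to its left, z up, the work surface at z = 0. Lengths are in m, angles in rad, forces in N, time in s.
With the tool pointing down it reaches from about 0.425 to 0.925 m from the base axis. Payload 6.8 kg.
Tool frame: the origin (TCP) lies at the very end of the fingers, on their centre line; the grasp point (between the pads) lies 19 mm behind it; y points along the fingers, x is the direction in which the jaws open and shut, and the axes are right-handed (so a half turn about y gives the same grasp; the last joint's range is limited). The gripper opens to 85 mm and grips with 20 to 120 N. Pads are 22 mm wide; open, the fingers measure 114 mm over their backs; the gripper's body (76 mm by 85 mm) begins 54 mm behind the grasp point. The pads swing forward as they close: fully open they stand 13 mm farther back than shut.
Start: joints at [-1.298, 0.477, 0.022, 1.555, -0.011, 1.109, -0.083], TCP at [0.251, 0.627, 0.231] pointing down, gripper open.
Joint ranges: [-2.96, 2.96], [-0.34, 2.1], [-1.41, 1.46], [0.24, 2.44], [-1.37, 4.51], [0.17, 1.92], [-2.96, 2.96]. Speed limits (rad/s): [2.39, 2.39, 3.14, 3.14, 3.14, 3.14, 3.14].

## Interface

Orientations are given as [roll, pitch, yaw] about the fixed x, y, z axes, in that order (R = Rz(yaw) Ry(pitch) Rx(roll)).
In Python, from bench import readout, capture, arm gives the robot as it stands. The module is installed in compiled form; this text tells all that it offers.
- The arm moves only by the tool step_arm, never from a script. Its argument "plan" is one flat list of numbers, 5 for each row, row after row: the shift along the tool's x, y, z in mm, then the turn about the tool's y in degrees, then the closure in counts, from 0 (fully open) to 255 (shut). In form: [tx, ty, tz, turn, grip, tx, ty, tz, turn, grip, ...]. A call has 1 to 5 rows; each row shifts and turns the commanded pose from where the row before left it, along the tool's axes as they then stand; what a row does not reach is not made up. A row lasts 1/12 s, in which the tool goes at most 41.7 mm and 7.16 degrees, less where a joint would pass 70% of its speed; a pose out of reach is approached as far as the arm can. A call with a gripper value outside its range is refused whole. The fingers move at their own pace and stop on an object; "force" is the grip in N (left out, the last holds). Time passes only in rows, so rows that do not move let the fingers close. It gives the time, the measured TCP pose, the force and the opening at its end, in the units of the state.
- readout.read_state(): the state, without advancing time (a new reading comes with each control period).
- capture(name): name is "side" or "top"; returns a dict with "pixels" (480x640x3 uint8, red, green, blue), "fx", "fy", "cx", "cy" (pixels), "world_to_cam" (4x4, takes a point from world to camera coordinates). Camera axes: x right, y down, z forward; pixel columns grow to the right and rows downward; lengths in m; the calibration is good to about 2 mm. A picture is of the moment at which its call begins. There is no depth.
- arm.hand_in(): hands the job in, once; it reports no verdict.
The state is a dict: "clock": time; "joint_positions": joint angles; "dq": joint speeds; "effort": joint torques, N m; "ee_pos": TCP position; "orientation": TCP orientation; "ft_force": force on the tool from outside, world axes, zero at the start; "moment": the same for the moment, N m; "width": finger opening in m.
Only numpy, scipy, OpenCV 4.12 (cv2) and the standard library are available. Lean on these libraries where they do the work, as an engineer would, in place of code of your own. Each camera call takes 0.05 s, during which the arm holds its last target. There are 200 camera calls.

## Working session

There is one attempt and no reset: what is moved stays moved. The work goes in short steps, Python scripts to look and compute and a tool call to move; the robot and the scene stay as the last step left them, time stands still between calls to the robot, and variables do not carry over. Pictures are saved under pics/ and viewed, about 12 in all and at most 16, crops included, and the job is handed in when it is done.

Besides the shell and the picture viewer there is one more tool, called in YAML: its name, and indented under it one key for each argument. step_arm: Moves the arm, as the interface text tells. Its arguments: {"type":"object","properties":{"plan":{"type":"array"},"force":{"type":"number"}},"required":["plan"]}

```bash
mkdir -p pics
cat > h.py <<'E'
import numpy as np, cv2
from bench import readout, capture, arm
def snap(name, fn=None):
    c=capture(name)
    if fn: cv2.imwrite('pics/'+fn, cv2.cvtColor(c['pixels'],cv2.COLOR_RGB2BGR))
    return c
def ray(c,u,v,z):
    T=np.array(c['world_to_cam']); R=T[:3,:3]; o=-R.T@T[:3,3]
    d=R.T@np.array([(u-c['cx'])/c['fx'],(v-c['cy'])/c['fy'],1])
    return o+d*(z-o[2])/d[2]
def proj(c,p):
    T=np.array(c['world_to_cam']); q=T[:3,:3]@np.array(p)+T[:3,3]
    return c['fx']*q[0]/q[2]+c['cx'], c['fy']*q[1]/q[2]+c['cy']
E
python3 - <<'E'
from h import *
s=readout.read_state(); print(s)
for n in('top','side'):
    c=snap(n,n+'0.png'); T=np.array(c['world_to_cam']); print(n,c['fx'],c['cx'],c['cy'],(-T[:3,:3].T@T[:3,3]).round(3),T[:3,:3].round(2).tolist())
E
```

```text
{'clock': 0.0, 'joint_positions': array([-1.29812021,  0.47779208,  0.02238534,  1.55646604, -0.01150885,
        1.10924977, -0.08311306]), 'dq': array([-0.00122625,  0.00143912,  0.00121496,  0.00087313, -0.00121673,
       -0.00129563,  0.00186454]), 'effort': array([ 1.55887506e-04, -5.96440387e+01,  1.60799559e+00, -2.81205332e+01,
        1.24659602e-02,  9.08368849e-03,  2.68629556e-06]), 'ee_pos': array([0.25067842, 0.62609815, 0.23032579]), 'orientation': array([-1.57094178,  0.00178054,  1.18998401]), 'ft_force': array([ 0.55151054, -0.76257684, -0.9790721 ]), 'moment': array([-0.00576175, -0.03881606, -0.016642  ]), 'width': 0.08557491571434621}
top 444.39110595852117 325.3882035032928 240.99286844208427 [ 0.366 -0.158  1.235] [[0.02, -1.0, 0.03], [-0.99, -0.02, -0.17], [0.17, -0.02, -0.99]]
side 446.53790854747587 318.48352231833394 239.8436609409575 [ 0.222 -0.798  0.748] [[0.88, -0.48, -0.01], [-0.34, -0.59, -0.73], [0.34, 0.65, -0.68]]
```

View pics/top0.png

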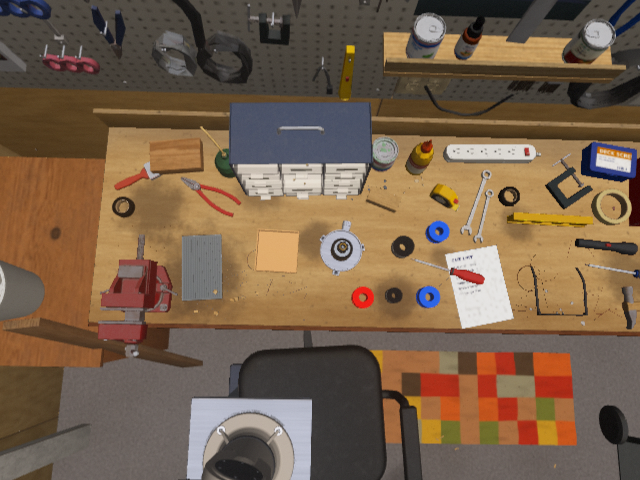

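View pics/side0.png

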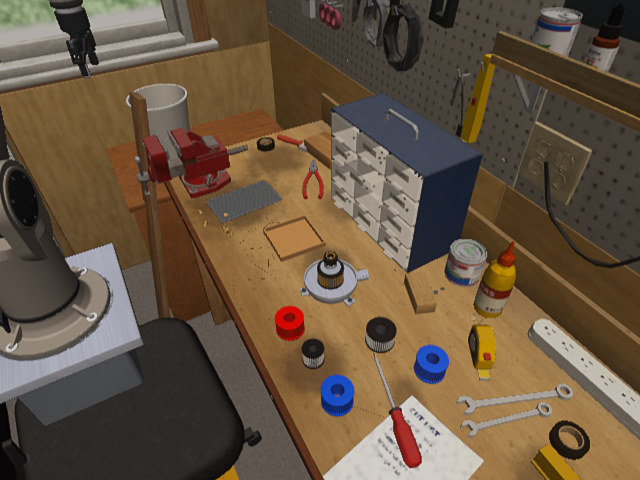

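The top view shows the housing at (341,248), tray (277,251), mat (202,267), new element (402,246) with the screwdriver tip just beside it, small element (394,296). The side view agrees: housing (330,278), new element (380,333), small element (313,352).

Run:
```python
from h import *
T=snap('top');S=snap('side')
a=cv2.resize(T['pixels'][215:315,170:430],None,fx=3,fy=3,interpolation=cv2.INTER_CUBIC)
b=cv2.resize(S['pixels'][240:380,240:440],None,fx=4,fy=4,interpolation=cv2.INTER_CUBIC)[:,:780]
b=cv2.resize(S['pixels'][240:350,290:410],None,fx=5,fy=5,interpolation=cv2.INTER_CUBIC)
cv2.imwrite('pics/c1.png',a[:,:,::-1]);cv2.imwrite('pics/c2.png',b[:,:,::-1])
for n,c,L in(('top',T,dict(h=(341,248,.03),n=(402,246,.04),s=(394,296,.04),tray=(277,251,.014),mat=(202,267,.003))),('side',S,dict(h=(330,280,.03),n=(380,325,.04),s=(313,346,.04),mat=(245,200,.003),tray=(294,238,.014)))):
    for k,v in L.items(): print(n,k,ray(c,*v).round(4))
```

```text
top h [ 0.5528 -0.2311  0.03  ]
top n [ 0.5604 -0.3976  0.04  ]
top s [ 0.424  -0.3744  0.04  ]
top tray [ 0.5431 -0.0548  0.014 ]
top mat [0.4956 0.1513 0.003 ]
side h [ 0.5436 -0.2379  0.03  ]
side n [ 0.5656 -0.3939  0.04  ]
side s [ 0.4304 -0.3728  0.04  ]
side mat [0.4984 0.1502 0.003 ]
side tray [ 0.5422 -0.0638  0.014 ]
```

View pics/c1.png

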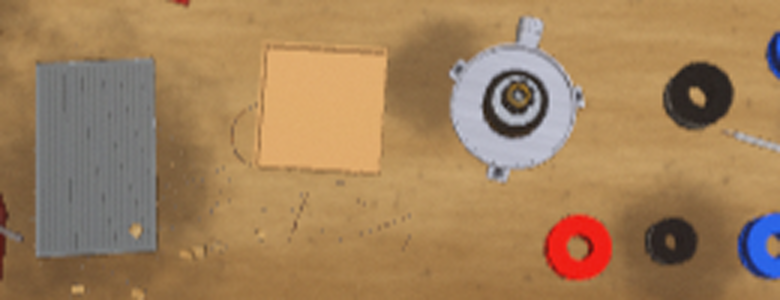

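View pics/c2.png

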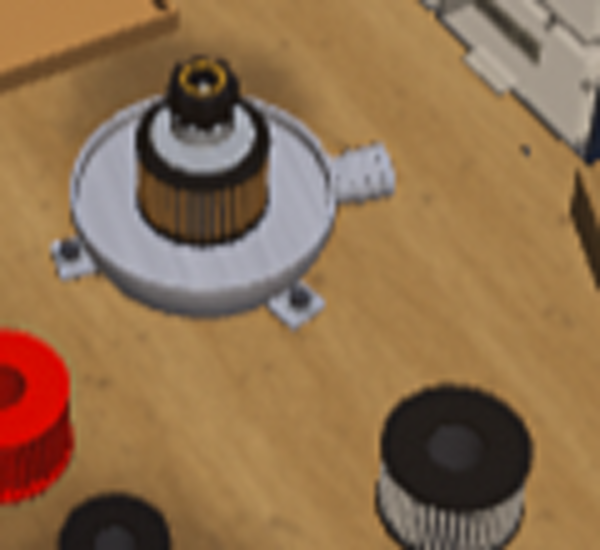

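c1/c2: brass ring on the knob at top (342,246), side (330,256); new element's top ring centre at side (381,329); mat's length runs along world x. Now refine with masks.

```bash
cat >> h.py <<'E'
def up(c,box,k=8):
    x0,y0,x1,y1=box
    return cv2.resize(c['pixels'][y0:y1,x0:x1],None,fx=k,fy=k,interpolation=cv2.INTER_CUBIC)
def blob(c,box,f,k=8,hull=True):
    "f(r,g,b,hsv)->mask; returns list of (u,v,w,h) of ellipse of largest contour hull, in image pixels"
    im=up(c,box,k); hsv=cv2.cvtColor(im,cv2.COLOR_RGB2HSV); m=f(hsv).astype(np.uint8)*255
    cs,_=cv2.findContours(m,cv2.RETR_EXTERNAL,cv2.CHAIN_APPROX_NONE)
    q=max(cs,key=cv2.contourArea); q=cv2.convexHull(q) if hull else q
    e=cv2.fitEllipse(q); M=cv2.moments(q)
    g=lambda p:((p[0]+.5)/k-.5+box[0],(p[1]+.5)/k-.5+box[1])
    return g(e[0]),np.array(e[1])/k,g((M['m10']/M['m00'],M['m01']/M['m00'])),q
def tri(c1,p1,c2,p2):
    A=[]
    for c,p in((c1,p1),(c2,p2)):
        P=np.array([[c['fx'],0,c['cx']],[0,c['fy'],c['cy']],[0,0,1]])@np.array(c['world_to_cam'])[:3]
        A+= [p[0]*P[2]-P[0],p[1]*P[2]-P[1]]
    x=np.linalg.svd(np.array(A))[2][-1]; return x[:3]/x[3]
gold=lambda h:(h[...,0]>15)&(h[...,0]<32)&(h[...,1]>110)&(h[...,2]>60)
dark=lambda h:(h[...,2]<75)
light=lambda h:(h[...,1]<60)&(h[...,2]>110)
E
python3 - <<'E'
from h import *
T=snap('top');S=snap('side')
for nm,f,bt,bs,z in(('gold',gold,(335,239,350,254),(323,248,338,263),.096),('new',dark,(388,232,418,262),(360,312,402,352),.04),('small',dark,(382,284,406,308),(298,336,330,368),.04)):
    t=blob(T,bt,f);s=blob(S,bs,f)
    print(nm,'top',np.round(t[0],1),t[1].round(1),ray(T,*t[0],z).round(4),'side',np.round(s[0],1),s[1].round(1),ray(S,*s[0],z).round(4),'tri',tri(T,t[0],S,s[0]).round(4))
t=blob(T,(315,218,370,278),light); print('house',t[0],t[1],ray(T,*t[0],.03))
for nm,f,b,z in(('mat',lambda h:(h[...,1]<70)&(h[...,2]>70),(178,228,226,305),.003),('tray',lambda h:(h[...,2]>200)&(h[...,1]>90),(252,225,303,277),.003)):
    q=blob(T,b,f)[3]; r=cv2.minAreaRect(q); B=[ray(T,(p[0]+.5)/8-.5+b[0],(p[1]+.5)/8-.5+b[1],z).round(4)[:2] for p in cv2.boxPoints(r)]
    print(nm,np.mean(B,0),B)
E
```

```text
gold top [342.4 246.3] [8.2 8.7] [ 0.5471 -0.2306  0.096 ] side [329.6 251.9] [14.6 18.5] [ 0.5521 -0.2208  0.096 ] tri [ 0.546  -0.2302  0.1068]
new top [402.2 246.5] [20.5 23.1] [ 0.5591 -0.3983  0.04  ] side [380.7 331.4] [29.1 31. ] [ 0.5583 -0.4068  0.04  ] tri [ 0.5619 -0.4008  0.0298]
small top [393.2 295.1] [15.6 17.7] [ 0.4264 -0.3723  0.04  ] side [312.4 348.4] [20.6 22.7] [ 0.427  -0.3769  0.04  ] tri [ 0.4276 -0.3736  0.0348]
house (341.2108955383301, 246.97490882873535) [44.07894516 54.8890152 ] [ 0.5556574  -0.23169063  0.03      ]
mat [0.49635  0.153275] [array([0.5865, 0.2162]), array([0.5898, 0.1032]), array([0.4059, 0.0917]), array([0.4032, 0.202 ])]
tray [ 0.546775 -0.053975] [array([0.4906, 0.0034]), array([0.6072, 0.0018]), array([ 0.603 , -0.1123]), array([ 0.4863, -0.1088])]
```

step_arm:
  plan: [0, -5, 0, 7, 0, 0, -5, 0, 7, 0, 0, -5, 0, 7, 0, 0, -5, 0, 7, 0, 0, 0, 0, 7, 0]

```text
clock: 0.72
ee_pos: [0.2511, 0.6271, 0.2524]
orientation: [-1.57, -0.001, 0.573]
ft_force: [-1.0, 1.1, 0.5]
width: 0.0853
```

step_arm:
  plan: [0, 0, 0, 7, 0, 0, 0, 0, 7, 0, 0, 0, 0, 7, 0, 0, 0, 0, 7, 0, 0, 0, 0, 5.2, 0]

```text
clock: 1.13
ee_pos: [0.2507, 0.6267, 0.2512]
orientation: [-1.571, 0.0, -0.006]
ft_force: [0.1, 0.4, -0.1]
width: 0.0856
```

step_arm:
  plan: [13, 0, -39, 0, 0, 13, 0, -39, 0, 0, 13, 0, -39, 0, 0, 13, 0, -39, 0, 0, 13, 0, -39, 0, 0]

```text
clock: 1.55
ee_pos: [0.3161, 0.4297, 0.2513]
orientation: [-1.571, -0.0, -0.0]
ft_force: [0.7, 0.1, 0.5]
width: 0.0856
```

Run:
```python
from h import *
print(readout.read_state()['ee_pos'],readout.read_state()['orientation'])
S=snap('side');T=snap('top')
print('ring',ray(S,330.2,255.6,.096),tri(T,(342.4,246.3),S,(330.2,255.6)))
print('new',ray(S,380.6,328.6,.04),tri(T,(402.2,246),S,(380.6,328.6)))
im=up(S,(322,248,340,264)); h=cv2.cvtColor(im,cv2.COLOR_RGB2HSV)
m=gold(h)&(np.indices(m.shape if 0 else h.shape[:2])[0]>20)
n,l,st,ce=cv2.connectedComponentsWithStats(m.astype(np.uint8));print(st,ce/8+[321.5,247.5])
```

```text
[0.31611449 0.42974332 0.2512693 ] [-1.57060246e+00 -4.31131332e-05 -5.85258247e-05]
ring [ 0.54781974 -0.23091435  0.096     ] [ 0.54744197 -0.23086533  0.09602254]
new [ 0.56183932 -0.4014454   0.04      ] [ 0.56211145 -0.39934783  0.03676932]
[[    0     0   144   128 12095]
 [    0    21    62    64  1418]
 [   64    21     1     1     1]
 [   66    21     1     1     1]
 [   29    21   115    73  4914]
 [   91    28     1     1     1]
 [   18    55     2     2     2]] [[330.26374535 256.27483464]
 [323.42427715 252.7026622 ]
 [329.5        250.125     ]
 [329.75       250.125     ]
 [332.89145808 254.16918498]
 [332.875      251.        ]
 [323.8125     254.4375    ]]
```

step_arm:
  plan: [13, 0, -39, 0, 0, 13, 0, -39, 0, 0, 13, 0, -39, 0, 0, 13, 0, -39, 0, 0, 13, 0, -39, 0, 0]

```text
clock: 2.07
ee_pos: [0.381, 0.2352, 0.2515]
orientation: [-1.57, -0.0, 0.0]
ft_force: [0.5, -0.0, -0.5]
width: 0.0854
```

step_arm:
  plan: [14, 0, -39, 0, 0, 14, 0, -39, 0, 0, 14, 0, -39, 0, 0, 14, 0, -39, 0, 0, 14, 0, -39, 0, 0]

```text
clock: 2.48
ee_pos: [0.4512, 0.04, 0.2518]
orientation: [-1.57, -0.001, 0.0]
ft_force: [1.2, 1.3, 0.6]
width: 0.0855
```

step_arm:
  plan: [14, 0, -39, 0, 0, 14, 0, -39, 0, 0, 14, 0, -39, 0, 0, 14, 0, -39, 0, 0, 14, 0, -39, 0, 0]

```text
clock: 2.9
ee_pos: [0.5215, -0.1548, 0.2515]
orientation: [-1.571, -0.001, 0.001]
ft_force: [-0.1, 0.6, 0.1]
width: 0.0852
```

step_arm:
  plan: [13, 0, -38, 0, 0, 13, 0, -37, 0, 0, 0, 0, 0, 0, 0, 0, 0, 0, 0, 0]

```text
clock: 3.23
ee_pos: [0.5465, -0.2312, 0.2511]
orientation: [-1.573, 0.001, -0.005]
ft_force: [1.2, -0.3, -0.7]
width: 0.0859
```

step_arm:
  plan: [0, 35, 0, 0, 120, 0, 35, 0, 0, 120, 0, 35, 0, 0, 120, 0, 35, 0, 0, 120, 0, 27, 0, 0, 120]
  force: 30

```text
clock: 3.65
ee_pos: [0.5461, -0.2252, 0.0817]
orientation: [-1.569, 0.002, 0.003]
ft_force: [0.1, 0.9, 0.2]
width: 0.0452
```

Run:
```python
from h import *
S=snap('side');T=snap('top');print(readout.read_state()['ee_pos'],readout.read_state()['width'])
b=up(S,(280,180,400,320),4)
a=up(T,(300,200,400,300),4)[:, :300]
cv2.imwrite('pics/k1.png',np.hstack([b,cv2.copyMakeBorder(a,0,160,0,0,cv2.BORDER_CONSTANT)])[:,:,::-1])
```

```text
[ 0.54402767 -0.22456396  0.08025613] 0.045334517048087525
```

View pics/k1.png

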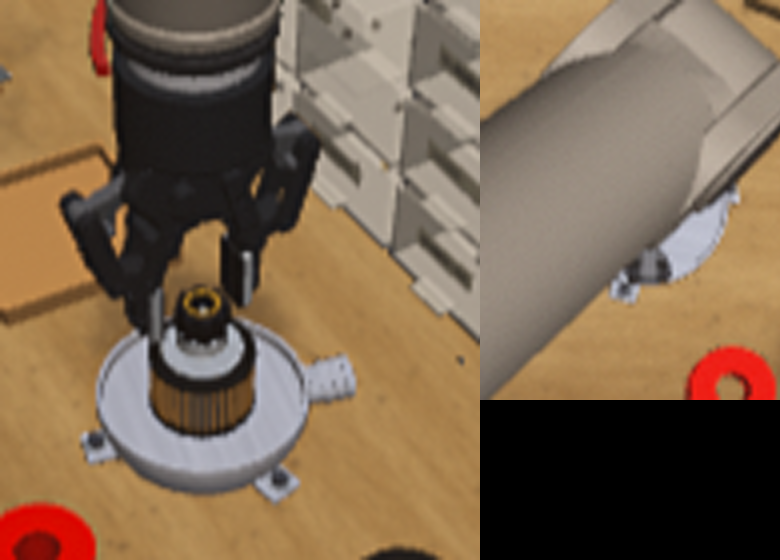

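The picture shows the fingers straddling the knob (pads at about (155,340) and (240,300) in the crop), with the pose some mm short in x and y; I correct that before closing.

step_arm:
  plan: [3.5, 0, -6.2, 0, 120, 0, 0, 0, 0, 120, 0, 0, 0, 0, 120]

```text
clock: 4.0
ee_pos: [0.5519, -0.2355, 0.0867]
orientation: [-1.572, -0.004, -0.0]
ft_force: [0.0, 0.9, -0.3]
width: 0.0451
```

step_arm:
  plan: [0, 0, 0, 0, 120, 0, 0, 0, 0, 120, 0, 0, 0, 0, 120]

```text
clock: 4.25
ee_pos: [0.5505, -0.2346, 0.0851]
orientation: [-1.571, -0.001, -0.0]
ft_force: [-0.4, -0.3, 0.2]
width: 0.0455
```

step_arm:
  plan: [0, 0, 0, 0, 120, 0, 0, 0, 0, 120, 0, 0, 0, 0, 120]

```text
clock: 4.5
ee_pos: [0.5501, -0.2346, 0.0844]
orientation: [-1.571, -0.0, -0.0]
ft_force: [0.3, 0.9, 0.3]
width: 0.0452
```

step_arm:
  plan: [-2.5, 3.3, 3.8, 0, 120, 0, 0, 0, 0, 120, 0, 0, 0, 0, 120, 0, 0, 0, 0, 120, 0, 0, 0, 0, 120]

```text
clock: 4.92
ee_pos: [0.5476, -0.2309, 0.081]
orientation: [-1.571, -0.0, -0.0]
ft_force: [-0.4, 1.1, -0.1]
width: 0.0452
```

step_arm:
  plan: [0, 0, 0, 0, 180, 0, 0, 0, 0, 220, 0, 0, 0, 0, 220, 0, 0, 0, 0, 220, 0, 0, 0, 0, 220]
  force: 30

```text
clock: 5.33
ee_pos: [0.5477, -0.231, 0.0812]
orientation: [-1.571, -0.0, -0.0]
ft_force: [-0.6, 0.5, 3.5]
width: 0.0291
```

step_arm:
  plan: [0, -10, 0, 0, 220, 0, -20, 0, 0, 220, 0, -25, 0, 0, 220, 0, -20, 0, 0, 220, 0, -10, 0, 0, 220]

```text
clock: 5.75
ee_pos: [0.5485, -0.2316, 0.1688]
orientation: [-1.572, -0.003, -0.001]
ft_force: [0.5, -1.0, -0.8]
width: 0.0289
```

step_arm:
  plan: [-3, 0, 14, 0, 220, -7, 0, 31, 0, 220, -8, 0, 36, 0, 220, -8, 0, 36, 0, 220, -8, 0, 36, 0, 220]

```text
clock: 6.17
ee_pos: [0.5127, -0.0764, 0.1658]
orientation: [-1.571, 0.0, -0.001]
ft_force: [0.7, 0.3, -0.9]
width: 0.0288
```

step_arm:
  plan: [-8, 0, 36, 0, 220, -8, 0, 36, 0, 220, -8, 0, 36, 0, 220, -8, 0, 36, 0, 220, -8, 0, 36, 0, 220]

```text
clock: 6.58
ee_pos: [0.4727, 0.1038, 0.166]
orientation: [-1.571, 0.0, -0.0]
ft_force: [1.2, -0.2, -0.5]
width: 0.029
```

step_arm:
  plan: [-8, 0, 32, 0, 220, -5, 0, 26, 0, 220, 0, 0, 0, 0, 220, 0, 0, 0, 0, 220, 0, 0, 0, 0, 220]

```text
clock: 7.0
ee_pos: [0.4606, 0.1595, 0.1659]
orientation: [-1.571, 0.0, -0.001]
ft_force: [0.1, -0.4, -1.1]
width: 0.0287
```

step_arm:
  plan: [0, 12, 0, 0, 220, 0, 30, 0, 0, 220, 0, 35, 0, 0, 220, 0, 35, 0, 0, 220, 0, 20, 0, 0, 220]

```text
clock: 7.42
ee_pos: [0.4596, 0.1577, 0.0313]
orientation: [-1.573, 0.003, -0.003]
ft_force: [-1.4, -0.7, -0.1]
width: 0.0294
```

step_arm:
  plan: [0, 8, 0, 0, 220, 0, 4, 0, 0, 220, 0, 0, 0, 0, 220, 0, 0, 0, 0, 220, 0, 0, 0, 0, 220]

```text
clock: 7.83
ee_pos: [0.4618, 0.1604, 0.0233]
orientation: [-1.57, -0.002, -0.001]
ft_force: [0.5, 0.9, -0.7]
width: 0.0286
```

step_arm:
  plan: [0, 6, 0, 0, 220, 0, 5, 0, 0, 220, 0, 3, 0, 0, 220, 0, 0, 0, 0, 220, 0, 0, 0, 0, 220]

```text
clock: 8.25
ee_pos: [0.4605, 0.1601, 0.0078]
orientation: [-1.571, 0.0, -0.0]
ft_force: [0.7, -0.1, -0.3]
width: 0.0291
```

Run:
```python
from h import *
S=snap('side');s=readout.read_state();print(s['ee_pos'],s['ft_force'],proj(S,(.46,.16,.003)))
cv2.imwrite('pics/k2.png',up(S,(190,110,310,230),5)[:,:,::-1])
```

```text
[0.46065182 0.16014738 0.00791654] [-0.59400997  0.73905687 -0.24324772] (np.float64(230.41383875962043), np.float64(202.37294934715257))
```

View pics/k2.png

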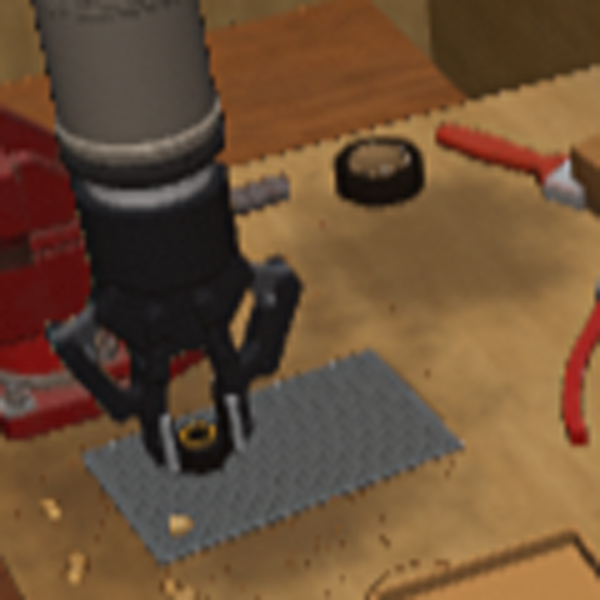

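The knob (brass ring at crop (197,433)) is between the pads just above the mat. Set it down and release.

step_arm:
  plan: [0, 1, 0, 0, 220, 0, 0.5, 0, 0, 220, 0, 0, 0, 0, 220, 0, 0, 0, 0, 220]

```text
clock: 8.63
ee_pos: [0.4607, 0.1602, 0.0065]
orientation: [-1.571, 0.0, -0.0]
ft_force: [0.4, -0.9, -1.2]
width: 0.0287
```

step_arm:
  plan: [0, 0, 0, 0, 150, 0, 0, 0, 0, 120, 0, 0, 0, 0, 100, 0, 0, 0, 0, 100, 0, -10, 0, 0, 100]

```text
clock: 9.05
ee_pos: [0.4597, 0.1598, 0.0157]
orientation: [-1.572, 0.002, -0.0]
ft_force: [-1.1, -0.1, -0.0]
width: 0.052
```

step_arm:
  plan: [0, -25, 0, 0, 100, 0, -35, 0, 0, 100, 0, -40, 0, 0, 100, 0, -35, 0, 0, 100, 0, -13, 0, 0, 100]

```text
clock: 9.47
ee_pos: [0.4628, 0.1603, 0.1692]
orientation: [-1.567, -0.005, -0.002]
ft_force: [0.9, 0.8, -0.6]
width: 0.0521
```

step_arm:
  plan: [3, 0, -14, 0, 100, 7, 0, -31, 0, 100, 8, 0, -36, 0, 100, 8, 0, -36, 0, 100, 8, 0, -36, 0, 100]

```text
clock: 9.88
ee_pos: [0.4946, 0.0058, 0.1653]
orientation: [-1.57, -0.001, 0.0]
ft_force: [2.0, 0.9, 0.9]
width: 0.0521
```

step_arm:
  plan: [8, 0, -36, 0, 100, 8, 0, -36, 0, 100, 8, 0, -36, 0, 100, 8, 0, -36, 0, 100, 8, 0, -36, 0, 100]

```text
clock: 10.3
ee_pos: [0.5345, -0.1746, 0.1652]
orientation: [-1.57, -0.0, -0.001]
ft_force: [-0.2, -0.3, 0.9]
width: 0.052
```

step_arm:
  plan: [8, 0, -32, 0, 100, 5, 0, -26, 0, 100, 0, 0, 0, 0, 100, 0, 0, 0, 0, 100, 0, 0, 0, 0, 100]

```text
clock: 10.72
ee_pos: [0.5473, -0.2302, 0.1646]
orientation: [-1.57, 0.0, -0.0]
ft_force: [-0.6, 1.1, 0.3]
width: 0.0517
```

Run:
```python
from h import *
S=snap('side');s=readout.read_state();print(s['ee_pos'],s['ft_force'])
cv2.imwrite('pics/k3.png',np.hstack([up(S,(190,150,280,230),4),up(S,(290,220,390,300),4)])[:,:,::-1])
```

```text
[ 0.54746222 -0.22944288  0.16454224] [-0.08304572  0.41740979 -0.29078575]
```

View pics/k3.png

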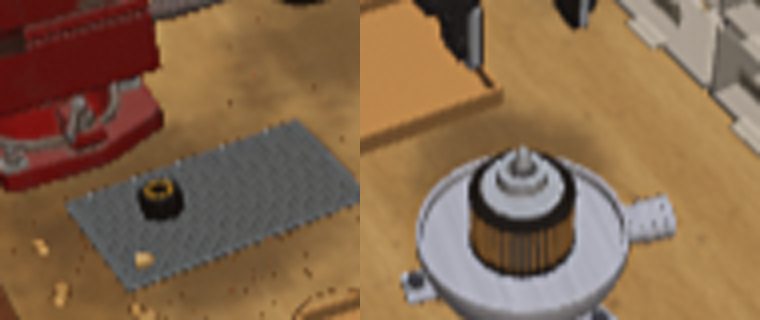

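Knob stands upright on the mat (crop (160,200)); cover with hub is exposed on the stud (520,185). Next, the cover.

step_arm:
  plan: [0, 12, -1, 0, 120, 0, 25, 0, 0, 120, 0, 25, 0, 0, 120, 0, 14, 0, 0, 120, 0, 5, 0, 0, 120]

```text
clock: 11.18
ee_pos: [0.546, -0.2299, 0.0806]
orientation: [-1.569, 0.004, 0.001]
ft_force: [0.4, -0.4, 0.2]
width: 0.045
```

step_arm:
  plan: [0, 0, 0, 0, 120, 0, 0, 0, 0, 120, 0, 0, 0, 0, 120, 0, 0, 0, 0, 120, 0, 0, 0, 0, 120]

```text
clock: 11.6
ee_pos: [0.5482, -0.2321, 0.0845]
orientation: [-1.571, -0.002, -0.0]
ft_force: [-0.9, 0.0, -0.4]
width: 0.0454
```

step_arm:
  plan: [-0.6, 8, 1.1, 0, 120, 0, 4, 0, 0, 120, 0, 3, 0, 0, 120, 0, 0, 0, 0, 120, 0, 0, 0, 0, 120]

```text
clock: 12.02
ee_pos: [0.5467, -0.2307, 0.0681]
orientation: [-1.571, 0.001, -0.0]
ft_force: [0.6, -0.1, 0.6]
width: 0.0452
```

step_arm:
  plan: [0, 0, 0, 0, 180, 0, 0, 0, 0, 230, 0, 0, 0, 0, 230, 0, 0, 0, 0, 230, 0, 0, 0, 0, 230]
  force: 35

```text
clock: 12.43
ee_pos: [0.5473, -0.2309, 0.0687]
orientation: [-1.571, -0.001, -0.0]
ft_force: [0.1, 0.5, 1.1]
width: 0.0233
```

step_arm:
  plan: [0, -5, 0, 0, 230, 0, -10, 0, 0, 230, 0, -20, 0, 0, 230, 0, -10, 0, 0, 230, 0, -5, 0, 0, 230]

```text
clock: 12.85
ee_pos: [0.5478, -0.2313, 0.1206]
orientation: [-1.572, -0.003, -0.001]
ft_force: [-0.3, -0.1, -0.4]
width: 0.0232
```

Run:
```python
from h import *
S=snap('side');s=readout.read_state();print(s['ee_pos'],s['ft_force'],s['width'])
cv2.imwrite('pics/k4.png',up(S,(280,180,380,300),5)[:,:,::-1])
```

```text
[ 0.5479204  -0.23124579  0.1206702 ] [ 0.67695664 -0.14617815  0.19367111] 0.023770974664453746
```

View pics/k4.png

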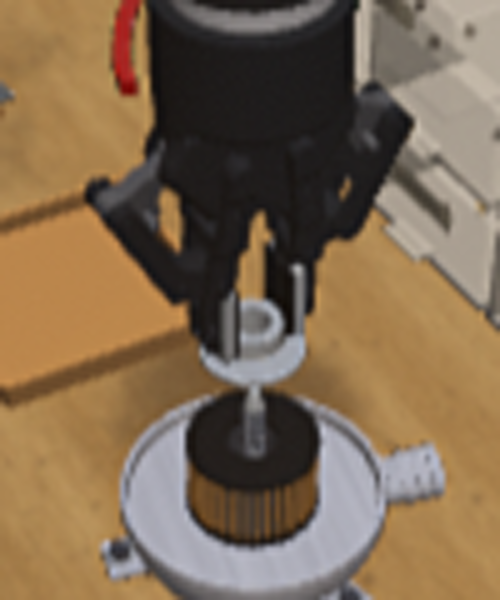

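Cover is held level by its hub, clear of the stud. Carry to the mat.

step_arm:
  plan: [0, -10, 0, 0, 230, 0, -20, 0, 0, 230, 0, -15, 0, 0, 230, 0, 0, 15, 0, 230, -1, 0, 30, 0, 230]

```text
clock: 13.32
ee_pos: [0.5458, -0.1895, 0.165]
orientation: [-1.574, -0.002, -0.006]
ft_force: [1.0, 0.1, -0.8]
width: 0.0237
```

step_arm:
  plan: [-1, 0, 36, 0, 230, -1, 0, 36, 0, 230, -1, 0, 36, 0, 230, -1, 0, 36, 0, 230, -1, 0, 36, 0, 230]

```text
clock: 13.73
ee_pos: [0.5403, -0.004, 0.1634]
orientation: [-1.571, 0.001, -0.001]
ft_force: [0.5, -0.0, -0.6]
width: 0.0232
```

step_arm:
  plan: [-1, 0, 36, 0, 230, -1, 0, 36, 0, 230, -1, 0, 36, 0, 230, -1, 0, 34, 0, 230, 0, 0, 20, 0, 230]

```text
clock: 14.15
ee_pos: [0.536, 0.1611, 0.1631]
orientation: [-1.57, 0.001, 0.004]
ft_force: [1.4, -0.3, -0.5]
width: 0.0237
```

step_arm:
  plan: [0, 0, 0, 0, 230, 0, 10, 0, 0, 230, 0, 25, 0, 0, 230, 0, 35, 0, 0, 230, 0, 30, 0, 0, 230]

```text
clock: 14.57
ee_pos: [0.5368, 0.1544, 0.0618]
orientation: [-1.571, -0.0, -0.002]
ft_force: [0.8, -0.2, -0.5]
width: 0.023
```

step_arm:
  plan: [0, 20, 0, 0, 230, 0, 10, 0, 0, 230, 0, 0, 0, 0, 230, 0, 0, 0, 0, 230, 0, 0, 0, 0, 230]

```text
clock: 14.98
ee_pos: [0.5382, 0.1557, 0.0347]
orientation: [-1.57, -0.002, -0.001]
ft_force: [0.3, -0.2, 0.0]
width: 0.0234
```

step_arm:
  plan: [0, 0, 0, 0, 230, 0, 0, 0, 0, 230, 0, 0, 0, 0, 230]

```text
clock: 15.23
ee_pos: [0.5377, 0.1566, 0.0344]
orientation: [-1.57, -0.001, -0.0]
ft_force: [0.1, -0.3, -0.7]
width: 0.0235
```

Lower to 10 mm, release, lift, return over the stud.

step_arm:
  plan: [0, 10, 0, 0, 230, 0, 7, 0, 0, 230, 0, 4, 0, 0, 230, 0, 2, 0, 0, 230, 0, 0, 0, 0, 230]

```text
clock: 15.65
ee_pos: [0.5365, 0.1561, 0.0099]
orientation: [-1.571, 0.002, -0.0]
ft_force: [-0.2, 0.6, -0.9]
width: 0.0235
```

step_arm:
  plan: [0, 0.5, 0, 0, 230, 0, 0.5, 0, 0, 230, 0, 0.3, 0, 0, 230, 0, 0, 0, 0, 230, 0, 0, 0, 0, 230]

```text
clock: 16.07
ee_pos: [0.537, 0.1561, 0.0096]
orientation: [-1.57, 0.0, -0.001]
ft_force: [-2.8, -0.8, 6.2]
width: 0.0234
```

step_arm:
  plan: [0, 0, 0, 0, 170, 0, 0, 0, 0, 140, 0, 0, 0, 0, 120, 0, 0, 0, 0, 120, 0, -10, 0, 0, 120]

```text
clock: 16.48
ee_pos: [0.536, 0.156, 0.0181]
orientation: [-1.572, 0.003, -0.0]
ft_force: [-0.6, 0.5, -0.2]
width: 0.045
```

step_arm:
  plan: [0, -25, 0, 0, 80, 0, -35, 0, 0, 0, 0, -40, 0, 0, 0, 0, -35, 0, 0, 0, 0, -13, 0, 0, 0]

```text
clock: 16.9
ee_pos: [0.5396, 0.1562, 0.1724]
orientation: [-1.568, -0.006, -0.001]
ft_force: [1.1, -1.7, -0.5]
width: 0.0851
```

step_arm:
  plan: [0, 0, -15, 0, 0, 1, 0, -30, 0, 0, 1, 0, -36, 0, 0, 1, 0, -36, 0, 0, 1, 0, -36, 0, 0]

```text
clock: 17.32
ee_pos: [0.5398, 0.0011, 0.1664]
orientation: [-1.571, 0.002, -0.0]
ft_force: [0.4, 0.2, 0.2]
width: 0.0853
```

step_arm:
  plan: [1, 0, -36, 0, 0, 1, 0, -36, 0, 0, 1, 0, -36, 0, 0, 1, 0, -36, 0, 0, 1, 0, -36, 0, 0]

```text
clock: 17.73
ee_pos: [0.5445, -0.1789, 0.1662]
orientation: [-1.57, 0.002, -0.001]
ft_force: [0.6, 0.1, 1.0]
width: 0.0854
```

step_arm:
  plan: [1, 0, -34, 0, 0, 1, 0, -20, 0, 0, 0, 0, 0, 0, 0, 0, 0, 0, 0, 0, 0, 0, 0, 0, 0]

```text
clock: 18.15
ee_pos: [0.5472, -0.23, 0.1663]
orientation: [-1.57, 0.002, -0.0]
ft_force: [0.6, 0.9, -0.2]
width: 0.0855
```

Run:
```python
from h import *
S=snap('side');s=readout.read_state();print(s['ee_pos'],s['ft_force'])
cv2.imwrite('pics/k5.png',np.hstack([up(S,(190,150,290,250),4),up(S,(290,220,390,320),4)])[:,:,::-1])
```

```text
[ 0.54762333 -0.22926445  0.16640202] [-0.03024328 -0.14650203 -0.79369718]
```

View pics/k5.png

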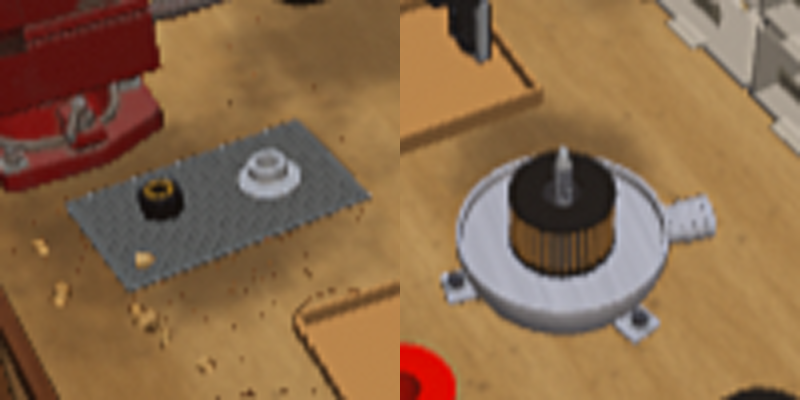

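Cover and knob both stand upright on the mat (crop (270,172) and (160,200)); old element bare on the stud. Next, the old element, with jaws opened to about 70 mm only.

step_arm:
  plan: [0, 12, 0, 0, 45, 0, 25, 0, 0, 45, 0, 25, 0, 0, 45, 0, 12, 0, 0, 45, 0, 4, 0, 0, 45]

```text
clock: 18.62
ee_pos: [0.5465, -0.2288, 0.0864]
orientation: [-1.569, 0.004, 0.001]
ft_force: [-0.2, -0.1, 0.6]
width: 0.0701
```

step_arm:
  plan: [0, 0, 0, 0, 45, 0, 0, 0, 0, 45, 0, 0, 0, 0, 45, 0, 0, 0, 0, 45, 0, 0, 0, 0, 45]

```text
clock: 19.03
ee_pos: [0.5486, -0.2309, 0.0901]
orientation: [-1.571, -0.002, -0.0]
ft_force: [-0.4, -0.1, 0.3]
width: 0.0704
```

step_arm:
  plan: [-1.1, 12, 0.1, 0, 45, 0, 18, 0, 0, 45, 0, 15, 0, 0, 45, 0, 8, 0, 0, 45, 0, 4, 0, 0, 45]

```text
clock: 19.45
ee_pos: [0.5459, -0.2303, 0.0306]
orientation: [-1.57, 0.002, -0.0]
ft_force: [-0.4, -0.7, 0.2]
width: 0.0705
```

step_arm:
  plan: [0, 0, 0, 0, 45, 0, 0, 0, 0, 45, 0, 0, 0, 0, 45, 0, 0, 0, 0, 45, 0, 0, 0, 0, 45]

```text
clock: 19.87
ee_pos: [0.5473, -0.2308, 0.0328]
orientation: [-1.571, -0.001, -0.0]
ft_force: [-0.6, -0.6, -0.3]
width: 0.0702
```

step_arm:
  plan: [0, 0, 0, 0, 80, 0, 0, 0, 0, 130, 0, 0, 0, 0, 130, 0, 0, 0, 0, 130, 0, 0, 0, 0, 130]
  force: 40

```text
clock: 20.28
ee_pos: [0.5473, -0.2307, 0.033]
orientation: [-1.571, -0.001, -0.0]
ft_force: [-0.7, 1.5, 5.5]
width: 0.0552
```

step_arm:
  plan: [0, -5, 0, 0, 130, 0, -15, 0, 0, 130, 0, -25, 0, 0, 130, 0, -30, 0, 0, 130, 0, -25, 0, 0, 130]

```text
clock: 20.7
ee_pos: [0.5466, -0.2308, 0.1338]
orientation: [-1.571, 0.0, -0.001]
ft_force: [0.7, -0.1, -0.5]
width: 0.055
```

step_arm:
  plan: [0, -8, 0, 0, 130, 0, 0, 0, 0, 130, 0, 0, 0, 0, 130, 0, 0, 12, 0, 130, 0, 0, 25, 0, 130]

```text
clock: 21.12
ee_pos: [0.5453, -0.1956, 0.139]
orientation: [-1.572, 0.002, -0.005]
ft_force: [-0.3, 0.9, -0.6]
width: 0.0552
```

step_arm:
  plan: [0, 0, 30, 0, 130, 0, 0, 35, 0, 130, 0, 0, 35, 0, 130, 0, 0, 25, 0, 130, 0, 0, 12, 0, 130]

```text
clock: 21.53
ee_pos: [0.5457, -0.051, 0.1382]
orientation: [-1.569, 0.004, 0.005]
ft_force: [0.2, 1.1, -1.3]
width: 0.0554
```

step_arm:
  plan: [0, 0, 0, 0, 130, 0, 10, 0, 0, 130, 0, 22, 0, 0, 130, 0, 28, 0, 0, 130, 0, 22, 0, 0, 130]

```text
clock: 21.95
ee_pos: [0.546, -0.0591, 0.0561]
orientation: [-1.572, 0.001, -0.003]
ft_force: [-0.5, -0.1, 0.1]
width: 0.055
```

step_arm:
  plan: [0, 12, 0, 0, 130, 0, 6, 0, 0, 130, 0, 0, 0, 0, 130, 0, 0, 0, 0, 130, 0, 0, 0, 0, 130]

```text
clock: 22.37
ee_pos: [0.5478, -0.0573, 0.0412]
orientation: [-1.571, -0.002, -0.001]
ft_force: [-0.1, 0.1, 0.0]
width: 0.0551
```

Run:
```python
from h import *
S=snap('side');s=readout.read_state();print(s['ee_pos'],s['ft_force'])
cv2.imwrite('pics/k6.png',up(S,(240,150,380,290),4)[:,:,::-1])
```

```text
[ 0.54786859 -0.05698243  0.04129245] [ 0.71990558  0.43362433 -0.01953801]
```

View pics/k6.png

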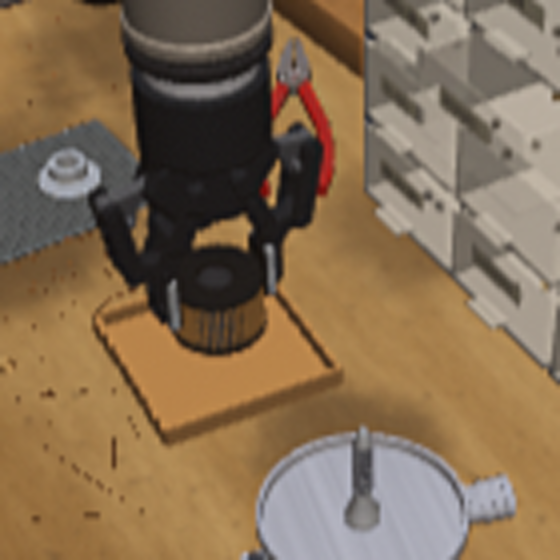

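The old element hangs level over the tray's middle, bare boss and stud visible on the housing. Lower it, release, and go to the new element.

step_arm:
  plan: [0, 8, 0, 0, 130, 0, 9, 0, 0, 130, 0, 6, 0, 0, 130, 0, 2, 0, 0, 130, 0, 0, 0, 0, 130]

```text
clock: 22.83
ee_pos: [0.5464, -0.0565, 0.0145]
orientation: [-1.571, 0.001, -0.0]
ft_force: [0.2, 0.4, -0.3]
width: 0.0552
```

step_arm:
  plan: [0, 1, 0, 0, 130, 0, 0.5, 0, 0, 130, 0, 0.5, 0, 0, 130, 0, 0, 0, 0, 130, 0, 0, 0, 0, 130]

```text
clock: 23.25
ee_pos: [0.547, -0.0567, 0.0139]
orientation: [-1.57, -0.0, -0.001]
ft_force: [-2.9, -0.0, 8.0]
width: 0.0553
```

step_arm:
  plan: [0, 0, 0, 0, 70, 0, 0, 0, 0, 45, 0, 0, 0, 0, 45, 0, 0, 0, 0, 45, 0, -8, 0, 0, 45]

```text
clock: 23.67
ee_pos: [0.546, -0.0564, 0.0203]
orientation: [-1.571, 0.002, -0.0]
ft_force: [1.2, 0.5, 0.7]
width: 0.0704
```

step_arm:
  plan: [0, -20, 0, 0, 45, 0, -30, 0, 0, 45, 0, -35, 0, 0, 45, 0, -35, 0, 0, 45, 0, -20, 0, 0, 45]

```text
clock: 24.08
ee_pos: [0.5481, -0.0574, 0.165]
orientation: [-1.571, -0.004, -0.001]
ft_force: [0.6, -1.0, 0.7]
width: 0.0701
```

step_arm:
  plan: [0, 0, -15, 0, 45, 2, 0, -32, 0, 45, 2, 0, -36, 0, 45, 2, 0, -36, 0, 45, 2, 0, -36, 0, 45]

```text
clock: 24.5
ee_pos: [0.5548, -0.2129, 0.1619]
orientation: [-1.571, -0.001, 0.0]
ft_force: [1.0, 0.4, 0.6]
width: 0.0702
```

step_arm:
  plan: [2, 0, -36, 0, 45, 1, 0, -36, 0, 45, 1, 0, -36, 0, 45, 1, 0, -36, 0, 45, 0, 0, -30, 0, 45]

```text
clock: 24.92
ee_pos: [0.5591, -0.3886, 0.1618]
orientation: [-1.572, -0.0, -0.002]
ft_force: [0.2, 0.1, -0.4]
width: 0.0705
```

step_arm:
  plan: [0, 0, -14, 4, 45, 0, 0, 0, 7, 45, 0, 0, 0, 7, 45, 0, 0, 0, 7, 45, 0, 0, 0, 7, 45]

```text
clock: 25.33
ee_pos: [0.5596, -0.3998, 0.1617]
orientation: [-1.571, 0.0, -0.565]
ft_force: [0.2, 0.6, -0.2]
width: 0.07
```

step_arm:
  plan: [0, 0, 0, 6, 45, 0, 0, 0, 2, 45, 0, 0, 0, 0, 45, 0, 0, 0, 0, 45, 0, 0, 0, 0, 45]

```text
clock: 25.75
ee_pos: [0.5598, -0.3996, 0.1615]
orientation: [-1.571, -0.0, -0.697]
ft_force: [-0.2, -0.4, 0.6]
width: 0.0702
```

Run:
```python
from h import *
S=snap('side');s=readout.read_state();print(s['ee_pos'],s['orientation'])
cv2.imwrite('pics/k7.png',np.hstack([up(S,(240,200,340,330),4),up(S,(345,270,445,400),4)])[:,:,::-1])
y=s['orientation'][2]; d=np.array([.561,-.400])-s['ee_pos'][:2]
print('tx,tz mm',1000*(d@[np.cos(y),np.sin(y)]),1000*(d@[-np.sin(y),np.cos(y)]))
```

```text
[ 0.55982373 -0.39964435  0.16144127] [-1.57056451e+00 -1.65378003e-04 -6.97424270e-01]
tx,tz mm 1.1300223248507897 0.48285100579553686
```

View pics/k7.png

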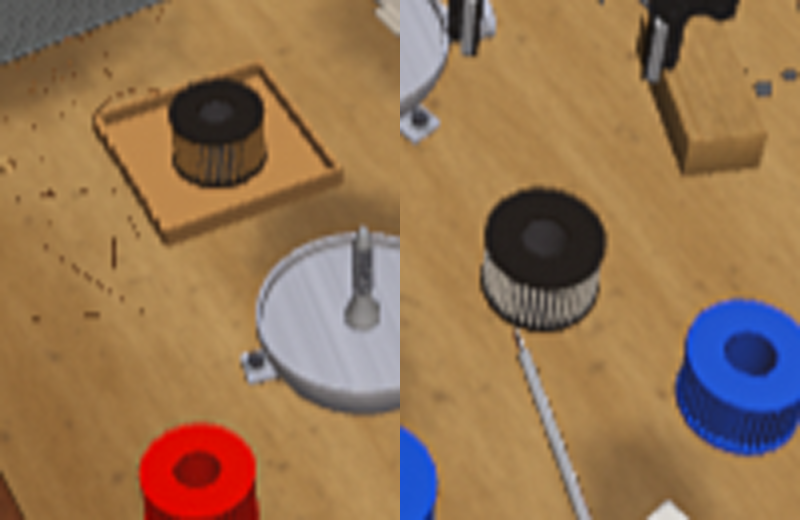

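The old element stands in the tray; the new element's top is at crop (545,238), i.e. (381,329), with the driver tip just beside at (517,332); the jaws' diagonal avoids it.

step_arm:
  plan: [1.5, 12, 0, 0, 45, 0, 25, 0, 0, 45, 0, 28, 0, 0, 45, 0, 20, 0, 0, 45, 0, 10, 0, 0, 45]

```text
clock: 26.22
ee_pos: [0.5596, -0.3991, 0.0624]
orientation: [-1.571, 0.005, -0.698]
ft_force: [0.0, -0.2, -1.4]
width: 0.0704
```

step_arm:
  plan: [0, 4, 0, 0, 45, 0, 0, 0, 0, 45, 0, 0, 0, 0, 45, 0, 0, 0, 0, 45, 0, 0, 0, 0, 45]

```text
clock: 26.63
ee_pos: [0.5616, -0.4012, 0.0635]
orientation: [-1.57, -0.002, -0.698]
ft_force: [0.0, 0.4, 0.4]
width: 0.0699
```

```bash
cat >> h.py <<'E'
def to(x,y,z):
    s=readout.read_state(); w=s['orientation'][2]; d=1000*(np.array([x,y,z])-s['ee_pos'])
    print('at',s['ee_pos'].round(4),'tx ty tz',np.round([d[0]*np.cos(w)+d[1]*np.sin(w),-d[2],-d[0]*np.sin(w)+d[1]*np.cos(w)],1))
E
python3 -c "
from h import *
to(.561,-.401,.011)"
```

```text
at [ 0.5616 -0.4012  0.0635] tx ty tz [-0.6 52.5 -0.2]
```

step_arm:
  plan: [0, 10, 0, 0, 45, 0, 15, 0, 0, 45, 0, 14, 0, 0, 45, 0, 8, 0, 0, 45, 0, 3, 0, 0, 45]

```text
clock: 27.05
ee_pos: [0.5597, -0.3994, 0.0092]
orientation: [-1.571, 0.004, -0.698]
ft_force: [0.4, -0.7, 0.1]
width: 0.0706
```

step_arm:
  plan: [0, 1, 0, 0, 45, 0, 0, 0, 0, 45, 0, 0, 0, 0, 45, 0, 0, 0, 0, 45, 0, 0, 0, 0, 45]

```text
clock: 27.47
ee_pos: [0.5613, -0.4009, 0.0118]
orientation: [-1.571, -0.001, -0.698]
ft_force: [-0.3, 0.1, -0.5]
width: 0.0702
```

step_arm:
  plan: [0, 0, 0, 0, 70, 0, 0, 0, 0, 85, 0, 0, 0, 0, 130, 0, 0, 0, 0, 130, 0, 0, 0, 0, 130]

```text
clock: 27.88
ee_pos: [0.5614, -0.4009, 0.0122]
orientation: [-1.57, -0.001, -0.699]
ft_force: [-1.0, 1.4, 5.1]
width: 0.056
```

step_arm:
  plan: [0, -5, 0, 0, 130, 0, -15, 0, 0, 130, 0, -28, 0, 0, 130, 0, -34, 0, 0, 130, 0, -34, 0, 0, 130]

```text
clock: 28.3
ee_pos: [0.5603, -0.4004, 0.1289]
orientation: [-1.571, 0.001, -0.699]
ft_force: [0.2, 0.0, 0.1]
width: 0.0561
```

step_arm:
  plan: [0, -20, 0, 0, 130, 0, -8, 0, -6, 130, 0, 0, 0, -7, 130, 0, 0, 0, -7, 130, 0, 0, 0, -7, 130]

```text
clock: 28.72
ee_pos: [0.5608, -0.4008, 0.1567]
orientation: [-1.571, -0.001, -0.222]
ft_force: [0.1, -1.1, -0.7]
width: 0.056
```

step_arm:
  plan: [0, 0, 0, -7, 130, 0, 0, 0, -6, 130, 0, 0, 0, 0, 130, 0, 0, 0, 0, 130, 0, 0, 0, 0, 130]

```text
clock: 29.13
ee_pos: [0.5608, -0.4007, 0.1557]
orientation: [-1.571, -0.0, -0.004]
ft_force: [0.3, 0.1, -0.5]
width: 0.0561
```

step_arm:
  plan: [-1, 0, 10, 0, 130, -2, 0, 25, 0, 130, -3, 0, 33, 0, 130, -3, 0, 35, 0, 130, -2, 0, 33, 0, 130]

```text
clock: 29.55
ee_pos: [0.5493, -0.2623, 0.1549]
orientation: [-1.57, 0.001, -0.002]
ft_force: [0.2, 0.9, -1.1]
width: 0.056
```

step_arm:
  plan: [-2, 0, 24, 0, 130, -1, 0, 10, 0, 130, 0, 0, 0, 0, 130, 0, 0, 0, 0, 130, 0, 0, 0, 0, 130]

```text
clock: 29.97
ee_pos: [0.5469, -0.2324, 0.1556]
orientation: [-1.572, -0.001, -0.002]
ft_force: [0.4, -0.2, -0.5]
width: 0.056
```

Run:
```python
from h import *
to(.5475,-.2308,.1)
print(readout.read_state()['orientation'])
S=snap('side');p=proj(S,readout.read_state()['ee_pos']+[0,0,.028]);print('proj top centre',p)
cv2.imwrite('pics/k8.png',up(S,(280,170,380,290),5)[:,:,::-1])
```

```text
at [ 0.5469 -0.2324  0.1556] tx ty tz [ 0.6 55.6  1.6]
[-1.57224789e+00 -5.85915074e-04 -2.48784996e-03]
proj top centre (np.float64(330.3236495028481), np.float64(224.20354658230823))
```

View pics/k8.png

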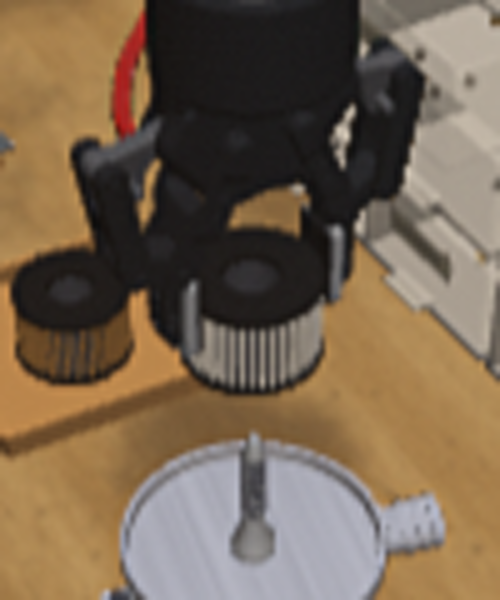

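New element is level in the jaws; bore centre at (330.3,224.9) versus (330.3,224.2) predicted for the grasp axis — centred within ~1–2 mm. Lower it in stages.

step_arm:
  plan: [0.6, 8, 2, 0, 130, 0, 14, 0, 0, 130, 0, 14, 0, 0, 130, 0, 8, 0, 0, 130, 0, 3, 0, 0, 130]

```text
clock: 30.43
ee_pos: [0.5461, -0.2282, 0.1055]
orientation: [-1.57, 0.004, -0.001]
ft_force: [0.6, 1.1, 0.2]
width: 0.0563
```

step_arm:
  plan: [0, 0, 0, 0, 130, 0, 0, 0, 0, 130, 0, 0, 0, 0, 130, 0, 0, 0, 0, 130, 0, 0, 0, 0, 130]

```text
clock: 30.85
ee_pos: [0.548, -0.2287, 0.1087]
orientation: [-1.571, -0.001, -0.0]
ft_force: [-0.1, -0.2, -1.3]
width: 0.0559
```

step_arm:
  plan: [-0.4, 4, -1.3, 0, 130, 0, 10, 0, 0, 130, 0, 10, 0, 0, 130, 0, 10, 0, 0, 130, 0, 8, 0, 0, 130]

```text
clock: 31.27
ee_pos: [0.5466, -0.2295, 0.0644]
orientation: [-1.57, 0.002, -0.0]
ft_force: [-0.4, 0.0, -0.8]
width: 0.056
```

step_arm:
  plan: [0, 5, 0, 0, 130, 0, 3, 0, 0, 130, 0, 0, 0, 0, 130, 0, 0, 0, 0, 130, 0, 0, 0, 0, 130]

```text
clock: 31.68
ee_pos: [0.5475, -0.2301, 0.0586]
orientation: [-1.571, -0.001, -0.0]
ft_force: [0.5, 0.3, -1.4]
width: 0.0559
```

step_arm:
  plan: [0, 4, 0, 0, 130, 0, 4, 0, 0, 130, 0, 3, 0, 0, 130, 0, 0, 0, 0, 130, 0, 0, 0, 0, 130]

```text
clock: 32.1
ee_pos: [0.547, -0.2298, 0.0469]
orientation: [-1.571, 0.001, -0.0]
ft_force: [0.6, -0.1, -1.1]
width: 0.0561
```

Underside now at ~35 mm, no contact. Continue to 34 mm TCP.

step_arm:
  plan: [0, 3, 0, 0, 130, 0, 3, 0, 0, 130, 0, 2, 0, 0, 130, 0, 0, 0, 0, 130, 0, 0, 0, 0, 130]

```text
clock: 32.52
ee_pos: [0.5473, -0.2299, 0.0391]
orientation: [-1.571, 0.0, -0.0]
ft_force: [0.1, 0.5, -1.5]
width: 0.0562
```

step_arm:
  plan: [0, 2, 0, 0, 130, 0, 2, 0, 0, 130, 0, 1.2, 0, 0, 130, 0, 0, 0, 0, 130, 0, 0, 0, 0, 130]

```text
clock: 32.93
ee_pos: [0.5474, -0.23, 0.0342]
orientation: [-1.571, -0.0, -0.0]
ft_force: [-0.4, 0.4, 3.5]
width: 0.0561
```

Contact at exactly the expected height (22 + 12.2). Release and go for the cover.

step_arm:
  plan: [0, 0, 0, 0, 70, 0, 0, 0, 0, 45, 0, 0, 0, 0, 45, 0, 0, 0, 0, 45, 0, -8, 0, 0, 45]

```text
clock: 33.35
ee_pos: [0.5462, -0.2294, 0.041]
orientation: [-1.57, 0.002, -0.0]
ft_force: [0.4, 1.1, -0.5]
width: 0.0702
```

step_arm:
  plan: [0, -15, 0, 0, 45, 0, -25, 0, 0, 45, 0, -35, 0, 0, 45, 0, -30, 0, 0, 45, 0, -18, 0, 0, 45]

```text
clock: 33.77
ee_pos: [0.5481, -0.2309, 0.1687]
orientation: [-1.572, -0.003, -0.001]
ft_force: [-0.1, 0.4, 0.3]
width: 0.0706
```

step_arm:
  plan: [0, 0, 15, 0, 100, -1, 0, 30, 0, 120, -1, 0, 36, 0, 120, -1, 0, 36, 0, 120, -1, 0, 36, 0, 120]

```text
clock: 34.18
ee_pos: [0.543, -0.0757, 0.1656]
orientation: [-1.57, -0.001, -0.001]
ft_force: [0.9, 0.8, -0.3]
width: 0.0452
```

step_arm:
  plan: [-1, 0, 36, 0, 120, -1, 0, 36, 0, 120, -1, 0, 36, 0, 120, -1, 0, 36, 0, 120, -1, 0, 36, 0, 120]

```text
clock: 34.6
ee_pos: [0.538, 0.1048, 0.1657]
orientation: [-1.57, -0.0, -0.001]
ft_force: [0.8, -0.4, 0.0]
width: 0.0457
```

step_arm:
  plan: [-1, 0, 33, 0, 120, -1, 0, 18, 0, 120, 0, 0, 0, 0, 120, 0, 0, 0, 0, 120, 0, 0, 0, 0, 120]

```text
clock: 35.02
ee_pos: [0.5364, 0.1528, 0.1653]
orientation: [-1.571, -0.0, -0.002]
ft_force: [0.4, -0.6, 0.1]
width: 0.0455
```

Run:
```python
from h import *
to(.537,.1562,.04)
S=snap('side');T=snap('top')
cv2.imwrite('pics/k9.png',np.hstack([up(S,(190,150,290,250),4),up(S,(290,220,390,320),4)])[:,:,::-1])
```

```text
at [0.5364 0.1528 0.1653] tx ty tz [  0.6 125.3   3.4]
```

View pics/k9.png

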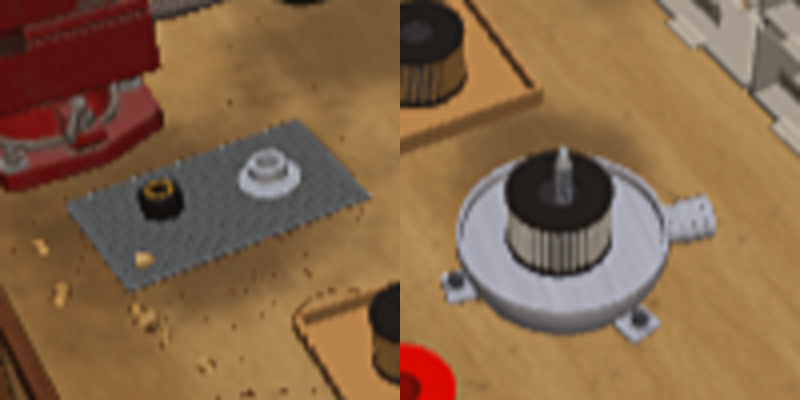

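New element is seated in place of the old (same outline as in k5, within ~1 mm). Now the cover.

step_arm:
  plan: [0.6, 12, 3.4, 0, 120, 0, 25, 0, 0, 120, 0, 33, 0, 0, 120, 0, 27, 0, 0, 120, 0, 15, 0, 0, 120]

```text
clock: 35.53
ee_pos: [0.535, 0.1563, 0.0494]
orientation: [-1.573, 0.004, -0.002]
ft_force: [-0.9, 0.8, 0.5]
width: 0.0452
```

step_arm:
  plan: [0, 10, 0, 0, 120, 0, 5, 0, 0, 120, 0, 0, 0, 0, 120, 0, 0, 0, 0, 120, 0, 0, 0, 0, 120]

```text
clock: 35.95
ee_pos: [0.5378, 0.1576, 0.039]
orientation: [-1.57, -0.002, -0.001]
ft_force: [0.6, -0.0, 0.5]
width: 0.0454
```

step_arm:
  plan: [0, 0, 0, 0, 120, 0, 0, 0, 0, 120, 0, 0, 0, 0, 120]

```text
clock: 36.2
ee_pos: [0.5372, 0.1578, 0.0386]
orientation: [-1.57, -0.001, -0.0]
ft_force: [-0.5, -0.2, -0.9]
width: 0.0449
```

step_arm:
  plan: [0, 10, -1.6, 0, 120, 0, 10, 0, 0, 120, 0, 6, 0, 0, 120, 0, 2.6, 0, 0, 120, 0, 0, 0, 0, 120]

```text
clock: 36.62
ee_pos: [0.5362, 0.1555, 0.0082]
orientation: [-1.572, 0.002, -0.0]
ft_force: [1.0, 0.1, -0.6]
width: 0.0454
```

step_arm:
  plan: [0, 0, 0, 0, 120, 0, 0, 0, 0, 120, 0, 0, 0, 0, 120, 0, 0, 0, 0, 120]

```text
clock: 36.95
ee_pos: [0.5372, 0.156, 0.0097]
orientation: [-1.571, -0.001, -0.0]
ft_force: [-0.4, 0.6, 0.6]
width: 0.0451
```

step_arm:
  plan: [0, 0, 0, 0, 180, 0, 0, 0, 0, 230, 0, 0, 0, 0, 230, 0, 0, 0, 0, 230, 0, 0, 0, 0, 230]
  force: 35

```text
clock: 37.37
ee_pos: [0.5371, 0.156, 0.0098]
orientation: [-1.57, -0.0, -0.0]
ft_force: [-1.7, 1.2, 6.4]
width: 0.0234
```

step_arm:
  plan: [0, -8, 0, 0, 230, 0, -25, 0, 0, 230, 0, -35, 0, 0, 230, 0, -40, 0, 0, 230, 0, -30, 0, 0, 230]

```text
clock: 37.78
ee_pos: [0.5373, 0.1554, 0.15]
orientation: [-1.571, -0.001, -0.001]
ft_force: [1.4, 0.3, -0.7]
width: 0.0232
```

step_arm:
  plan: [0, -14, 0, 0, 230, 0, -4, 0, 0, 230, 0, 0, 0, 0, 230, 1, 0, -15, 0, 230, 1, 0, -30, 0, 230]

```text
clock: 38.2
ee_pos: [0.5379, 0.1139, 0.1636]
orientation: [-1.571, 0.003, 0.007]
ft_force: [-0.2, 0.3, -0.9]
width: 0.0235
```

step_arm:
  plan: [1, 0, -36, 0, 230, 1, 0, -36, 0, 230, 1, 0, -36, 0, 230, 1, 0, -36, 0, 230, 1, 0, -36, 0, 230]

```text
clock: 38.62
ee_pos: [0.5421, -0.0716, 0.1637]
orientation: [-1.571, 0.003, -0.001]
ft_force: [0.9, -0.0, -1.1]
width: 0.0233
```

step_arm:
  plan: [1, 0, -36, 0, 230, 1, 0, -36, 0, 230, 1, 0, -36, 0, 230, 0, 0, -34, 0, 230, 0, 0, -19, 0, 230]

```text
clock: 39.03
ee_pos: [0.544, -0.2356, 0.1639]
orientation: [-1.573, 0.003, -0.006]
ft_force: [0.2, 0.4, 0.1]
width: 0.0235
```

step_arm:
  plan: [0, 0, 0, 0, 230, 0, 8, 0, 0, 230, 0, 16, 0, 0, 230, 0, 16, 0, 0, 230, 0, 8, 0, 0, 230]

```text
clock: 39.45
ee_pos: [0.5452, -0.2276, 0.1139]
orientation: [-1.569, 0.005, 0.002]
ft_force: [-1.0, 0.0, -0.9]
width: 0.0235
```

step_arm:
  plan: [0, 4, 0, 0, 230, 0, 0, 0, 0, 230, 0, 0, 0, 0, 230, 0, 0, 0, 0, 230, 0, 0, 0, 0, 230]

```text
clock: 39.87
ee_pos: [0.5473, -0.2302, 0.1141]
orientation: [-1.571, -0.001, -0.0]
ft_force: [0.0, 0.0, -0.9]
width: 0.0236
```

Run:
```python
from h import *
to(.5475,-.2308,.0688)
S=snap('side');p=readout.read_state()['ee_pos']+[0,0,.0092];print('hub top centre',(np.array(proj(S,p))-[290,200]+.5)*6-.5)
print('stud tip', (np.array(proj(S,(.5475,-.2308,.09)))-[290,200]+.5)*6-.5)
cv2.imwrite('pics/k10.png',up(S,(290,200,380,290),6)[:,:,::-1])
```

```text
at [ 0.5473 -0.2302  0.1141] tx ty tz [ 0.2 45.3 -0.6]
hub top centre [241.47566704 278.05099769]
stud tip [242.68136111 348.51269339]
```

View pics/k10.png

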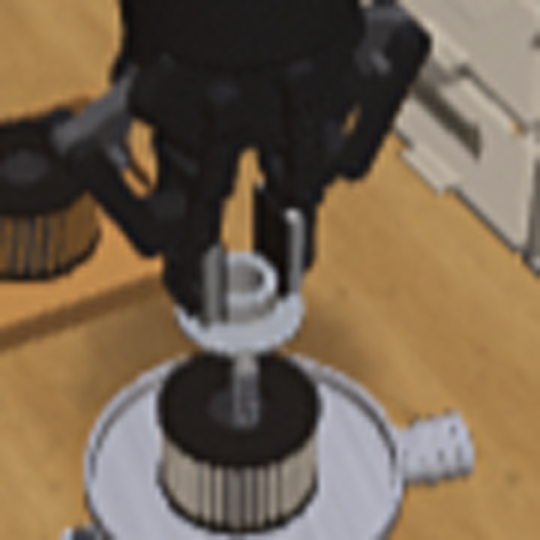

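Cover hangs level over the stud; its bore centre at crop (243,277) matches the prediction (241,278). Lower.

step_arm:
  plan: [0.2, 5, -0.6, 0, 230, 0, 9, 0, 0, 230, 0, 9, 0, 0, 230, 0, 6, 0, 0, 230, 0, 3, 0, 0, 230]

```text
clock: 40.33
ee_pos: [0.5463, -0.2303, 0.0798]
orientation: [-1.57, 0.002, -0.0]
ft_force: [-0.8, 0.4, -1.2]
width: 0.023
```

step_arm:
  plan: [0, 3, 0, 0, 230, 0, 2, 0, 0, 230, 0, 0, 0, 0, 230, 0, 0, 0, 0, 230, 0, 0, 0, 0, 230]

```text
clock: 40.75
ee_pos: [0.5472, -0.2308, 0.0766]
orientation: [-1.571, -0.0, -0.0]
ft_force: [-0.4, 0.1, -0.9]
width: 0.0236
```

step_arm:
  plan: [0, 3, 0, 0, 230, 0, 3, 0, 0, 230, 0, 1, 0, 0, 230, 0, 0.5, 0, 0, 230, 0, 0, 0, 0, 230]

```text
clock: 41.17
ee_pos: [0.547, -0.2306, 0.0689]
orientation: [-1.571, 0.0, -0.0]
ft_force: [-1.0, 0.3, -1.0]
width: 0.0237
```

step_arm:
  plan: [0, 0.5, 0, 0, 230, 0, 0, 0, 0, 230, 0, 0, 0, 0, 230, 0, 0, 0, 0, 230]

```text
clock: 41.5
ee_pos: [0.5471, -0.2307, 0.0688]
orientation: [-1.57, -0.0, -0.0]
ft_force: [-2.5, 1.1, 6.6]
width: 0.0236
```

Contact at the expected 68.8 mm. Release, then fetch the knob at (0.4607, 0.1602).

step_arm:
  plan: [0, 0, 0, 0, 180, 0, 0, 0, 0, 140, 0, 0, 0, 0, 120, 0, 0, 0, 0, 120, 0, -8, 0, 0, 120]

```text
clock: 41.92
ee_pos: [0.5462, -0.2302, 0.0753]
orientation: [-1.57, 0.002, -0.0]
ft_force: [-0.1, 0.1, 0.0]
width: 0.0451
```

step_arm:
  plan: [0, -15, 0, 0, 120, 0, -25, 0, 0, 120, 0, -28, 0, 0, 120, 0, -15, 0, 0, 120, 0, -5, 0, 0, 120]

```text
clock: 42.33
ee_pos: [0.5484, -0.2317, 0.1676]
orientation: [-1.572, -0.005, -0.001]
ft_force: [1.5, -0.2, -1.0]
width: 0.0452
```

step_arm:
  plan: [-3, 0, 14, 0, 120, -7, 0, 31, 0, 120, -8, 0, 36, 0, 120, -8, 0, 36, 0, 120, -8, 0, 36, 0, 120]

```text
clock: 42.75
ee_pos: [0.512, -0.0763, 0.1638]
orientation: [-1.571, 0.001, -0.001]
ft_force: [1.0, 0.4, 0.6]
width: 0.0455
```

step_arm:
  plan: [-8, 0, 36, 0, 120, -8, 0, 36, 0, 120, -8, 0, 36, 0, 120, -8, 0, 36, 0, 120, -8, 0, 36, 0, 120]

```text
clock: 43.17
ee_pos: [0.472, 0.1039, 0.1641]
orientation: [-1.571, 0.001, -0.0]
ft_force: [1.0, 0.6, -0.1]
width: 0.0452
```

step_arm:
  plan: [-8, 0, 32, 0, 120, -5, 0, 26, 0, 120, 0, 0, 0, 0, 120, 0, 0, 0, 0, 120, 0, 0, 0, 0, 120]

```text
clock: 43.58
ee_pos: [0.46, 0.1596, 0.1641]
orientation: [-1.572, 0.0, -0.001]
ft_force: [0.4, -1.1, 0.6]
width: 0.0452
```

step_arm:
  plan: [0, 12, 0, 0, 120, 0, 28, 0, 0, 120, 0, 33, 0, 0, 120, 0, 27, 0, 0, 120, 0, 15, 0, 0, 120]

```text
clock: 44.0
ee_pos: [0.4586, 0.1579, 0.046]
orientation: [-1.573, 0.003, -0.003]
ft_force: [-0.4, -0.2, 0.6]
width: 0.0447
```

step_arm:
  plan: [0, 5, 0, 0, 120, 0, 0, 0, 0, 120, 0, 0, 0, 0, 120, 0, 0, 0, 0, 120, 0, 0, 0, 0, 120]

```text
clock: 44.42
ee_pos: [0.461, 0.1605, 0.0454]
orientation: [-1.57, -0.002, -0.001]
ft_force: [0.0, 0.1, 0.4]
width: 0.0454
```

```bash
python3 -c "
from h import *
to(.4607,.1602,.0064)
S=snap('side')
cv2.imwrite('pics/k11.png',np.hstack([up(S,(190,130,290,230),4),up(S,(290,220,390,320),4)])[:,:,::-1])"
```

```text
at [0.461  0.1605 0.0454] tx ty tz [-0.3 39.  -0.3]
```

View pics/k11.png

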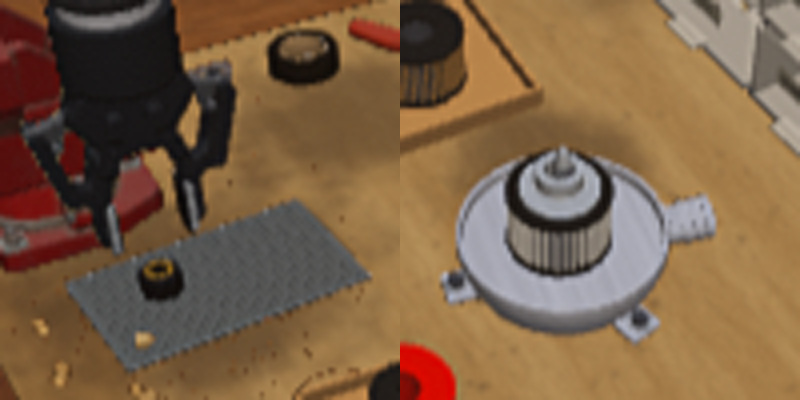

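Cover sits flat on the new element (stud through its hub), and the jaws are over the knob. Take the knob.

step_arm:
  plan: [-0.3, 10, -0.3, 0, 120, 0, 12, 0, 0, 120, 0, 10, 0, 0, 120, 0, 5, 0, 0, 120, 0, 1.5, 0, 0, 120]

```text
clock: 44.88
ee_pos: [0.4592, 0.1598, 0.0049]
orientation: [-1.572, 0.001, -0.0]
ft_force: [0.7, 0.4, 0.8]
width: 0.0453
```

step_arm:
  plan: [0, 0, 0, 0, 120, 0, 0, 0, 0, 120, 0, 0, 0, 0, 120, 0, 0, 0, 0, 120, 0, 0, 0, 0, 120]

```text
clock: 45.3
ee_pos: [0.4601, 0.1602, 0.0062]
orientation: [-1.57, -0.001, -0.0]
ft_force: [-0.5, -0.7, 1.0]
width: 0.0451
```

step_arm:
  plan: [0, 0, 0, 0, 180, 0, 0, 0, 0, 220, 0, 0, 0, 0, 220, 0, 0, 0, 0, 220, 0, 0, 0, 0, 220]
  force: 30

```text
clock: 45.72
ee_pos: [0.46, 0.1602, 0.0063]
orientation: [-1.57, -0.0, -0.0]
ft_force: [-0.5, -0.4, 4.7]
width: 0.029
```

step_arm:
  plan: [0, -8, 0, 0, 220, 0, -25, 0, 0, 220, 0, -35, 0, 0, 220, 0, -40, 0, 0, 220, 0, -30, 0, 0, 220]

```text
clock: 46.13
ee_pos: [0.4601, 0.1595, 0.1464]
orientation: [-1.571, -0.001, -0.001]
ft_force: [1.0, 2.2, -0.5]
width: 0.0287
```

step_arm:
  plan: [0, -16, 0, 0, 220, 0, -5, 0, 0, 220, 0, 0, 0, 0, 220, 3, 0, -14, 0, 220, 7, 0, -31, 0, 220]

```text
clock: 46.55
ee_pos: [0.4685, 0.1183, 0.1634]
orientation: [-1.571, 0.002, 0.007]
ft_force: [0.6, -0.1, -0.4]
width: 0.0289
```

step_arm:
  plan: [8, 0, -36, 0, 220, 8, 0, -36, 0, 220, 8, 0, -36, 0, 220, 8, 0, -36, 0, 220, 8, 0, -36, 0, 220]

```text
clock: 46.97
ee_pos: [0.5087, -0.0665, 0.1632]
orientation: [-1.571, 0.003, -0.0]
ft_force: [0.6, 0.5, 0.0]
width: 0.0288
```

step_arm:
  plan: [8, 0, -36, 0, 220, 8, 0, -36, 0, 220, 8, 0, -36, 0, 220, 8, 0, -34, 0, 220, 5, 0, -24, 0, 220]

```text
clock: 47.38
ee_pos: [0.5456, -0.2344, 0.163]
orientation: [-1.571, 0.003, -0.003]
ft_force: [-0.1, 0.3, -0.4]
width: 0.0289
```

step_arm:
  plan: [0, 0, 0, 0, 220, 0, 8, 0, 0, 220, 0, 16, 0, 0, 220, 0, 16, 0, 0, 220, 0, 6, 0, 0, 220]

```text
clock: 47.8
ee_pos: [0.5449, -0.228, 0.1151]
orientation: [-1.568, 0.005, 0.002]
ft_force: [-0.7, 0.8, -0.6]
width: 0.0285
```

step_arm:
  plan: [0, 0, 0, 0, 220, 0, 0, 0, 0, 220, 0, 0, 0, 0, 220, 0, 0, 0, 0, 220, 0, 0, 0, 0, 220]

```text
clock: 48.22
ee_pos: [0.5472, -0.231, 0.1196]
orientation: [-1.571, -0.001, -0.0]
ft_force: [0.2, -0.7, -0.5]
width: 0.0289
```

Run:
```python
from h import *
to(.5475,-.2308,.0814)
S=snap('side');p=readout.read_state()['ee_pos']+[0,0,.0146];print('knob top centre',(np.array(proj(S,p))-[290,200]+.5)*6-.5)
cv2.imwrite('pics/k12.png',up(S,(290,200,380,290),6)[:,:,::-1])
```

```text
at [ 0.5472 -0.231   0.1196] tx ty tz [ 0.3 38.2  0.2]
knob top centre [242.38634623 256.25089892]
```

View pics/k12.png

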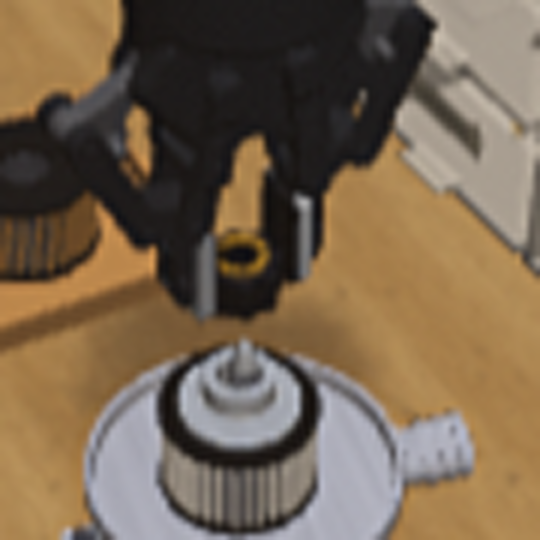

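Knob's ring centre at (243,254), predicted (242,256): well aligned over the stud. Lower it.

step_arm:
  plan: [0.3, 4, 0.2, 0, 220, 0, 8, 0, 0, 220, 0, 8, 0, 0, 220, 0, 6, 0, 0, 220, 0, 3, 0, 0, 220]

```text
clock: 48.68
ee_pos: [0.5463, -0.2304, 0.0884]
orientation: [-1.57, 0.002, -0.0]
ft_force: [-0.3, -0.1, -0.7]
width: 0.0291
```

step_arm:
  plan: [0, 2, 0, 0, 220, 0, 0, 0, 0, 220, 0, 0, 0, 0, 220, 0, 0, 0, 0, 220, 0, 0, 0, 0, 220]

```text
clock: 49.1
ee_pos: [0.5473, -0.231, 0.0882]
orientation: [-1.571, -0.001, -0.0]
ft_force: [1.0, -0.2, 0.6]
width: 0.0289
```

step_arm:
  plan: [0, 3, 0, 0, 220, 0, 2, 0, 0, 220, 0, 1, 0, 0, 220, 0, 0, 0, 0, 220, 0, 0, 0, 0, 220]

```text
clock: 49.52
ee_pos: [0.547, -0.2308, 0.0818]
orientation: [-1.571, 0.0, -0.0]
ft_force: [-1.0, -0.9, -0.5]
width: 0.0292
```

step_arm:
  plan: [0, 0.6, 0, 0, 220, 0, 0.5, 0, 0, 220, 0, 0, 0, 0, 220, 0, 0, 0, 0, 220, 0, 0, 0, 0, 220]

```text
clock: 49.93
ee_pos: [0.5471, -0.2309, 0.0813]
orientation: [-1.571, -0.0, -0.0]
ft_force: [-1.9, 0.8, 5.9]
width: 0.0285
```

step_arm:
  plan: [0, 0, 0, 0, 170, 0, 0, 0, 0, 130, 0, 0, 0, 0, 110, 0, 0, 0, 0, 110, 0, -8, 0, 0, 110]

```text
clock: 50.35
ee_pos: [0.5461, -0.2302, 0.0877]
orientation: [-1.57, 0.003, -0.0]
ft_force: [-0.1, -0.1, 0.3]
width: 0.0484
```

step_arm:
  plan: [0, -15, 0, 0, 110, 0, -28, 0, 0, 110, 0, -36, 0, 0, 110, 0, -36, 0, 0, 110, 0, -30, 0, 0, 110]

```text
clock: 50.77
ee_pos: [0.547, -0.2314, 0.2366]
orientation: [-1.571, -0.001, -0.001]
ft_force: [0.0, -0.3, -0.4]
width: 0.0483
```

step_arm:
  plan: [0, 0, 15, 0, 110, 0, 0, 35, 0, 110, 0, 0, 36, 0, 110, 0, 0, 36, 0, 110, 0, 0, 36, 0, 110]

```text
clock: 51.18
ee_pos: [0.5468, -0.0715, 0.2343]
orientation: [-1.57, -0.001, -0.001]
ft_force: [0.9, 0.4, 0.2]
width: 0.0486
```

step_arm:
  plan: [0, 0, 36, 0, 110, 0, 0, 36, 0, 110, 0, 0, 36, 0, 110, 0, 0, 15, 0, 110, 0, 0, 0, 0, 110]

```text
clock: 51.6
ee_pos: [0.547, 0.0556, 0.2338]
orientation: [-1.569, 0.0, 0.007]
ft_force: [-1.0, -0.3, 0.2]
width: 0.0486
```

Run:
```python
from h import *
S=snap('side');T=snap('top')
print('ring expected side',(np.array(proj(S,(.5475,-.2308,.096)))-[230,200]+.5)*3-.5)
a=up(S,(230,200,470,480),2);b=up(T,(170,215,430,315),3)[:, :300]
im=up(S,(230,200,460,380),3)
c=up(T,(170,215,400,315),3)[:240]
cv2.imwrite('pics/end.png',im[:,:,::-1])
t=blob(T,(335,239,350,254),gold);print('ring top',t[0],ray(T,*t[0],.096))
for nm,bt in(('small',(382,284,406,308)),('old',None)):
    if bt: t=blob(T,bt,dark);print(nm,np.round(t[0],1))
```

```text
ring expected side [301.11416193 167.85901718]
ring top (342.3772521018982, 246.85594844818115) [ 0.54563291 -0.23069597  0.096     ]
small [393.2 295.1]
```

Viewing limit reached, so I check numerically against the start picture.

Run:
```python
from h import *
S=snap('side')['pixels'];S0=cv2.imread('pics/side0.png')[:,:,::-1]
for x0,y0,x1,y1,n in((316,246,344,272,'knob+cover'),(300,335,326,370,'small'),(365,350,425,470,'driver'),(298,155,330,202,'pliers')):
    a,b=[cv2.cvtColor(i[y0:y1,x0:x1].copy(),cv2.COLOR_RGB2GRAY).astype(np.float32) for i in(S0,S)]
    print(n,'shift px',np.round(cv2.phaseCorrelate(a,b),2)[0] if 0 else cv2.phaseCorrelate(a,b),'mean diff',np.abs(a-b).mean())
print(arm.hand_in())
```

```text
knob+cover shift px ((-0.6016140572291988, 0.7508649648527257), 0.8354631629990943) mean diff 12.116758
small shift px ((0.4669229210427659, -0.017257682827100496), 1.0041887564239678) mean diff 1.034066
driver shift px ((0.0017675915477219917, -0.04418985314658386), 0.9699802727169461) mean diff 2.0497222
pliers shift px ((-0.016127888315168093, -0.015532722762259255), 0.9962546527385712) mean diff 1.2353723
the job is handed in; nothing more can be done
None
```

The element change is done and the job is handed in, at about 52 s on the robot clock (limit 134 s). I lifted the knob and then the cover onto the mat, and stood the old element in the tray. The new 58 mm element went onto the housing, then the cover, then the knob.

**Seating:** The new element, cover and knob each made contact at the height expected for fully home (34.2, 68.8 and 81.3 mm TCP), with light forces of 3.5 to 6.6 N.

**Position of the stack:** The knob's brass ring ended within about 1.5 mm of its starting position in the top view. In the side view the knob and cover sit about 1 pixel (roughly 2 mm) from where they were, which fits the bore clearances.

**Things to be left alone:** The pliers and the screwdriver show no shift. The small element's centre in the top view is unchanged to 0.1 px. The side-view comparison gave it a 0.5 px shift, but with a very small picture difference (mean 1.0 grey level), so I take that as noise.

**Not checked:** I could not look at the last picture because the viewing limit of 16 was reached, so the check after the knob was placed is numerical only. The last pictures I viewed showed the old element standing in the tray and the cover sitting flat on the new element.

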